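# Let the cheese press down onto the mould

### The arm

A 6-joint arm with a two-finger parallel gripper is mounted at the origin on the work surface. World frame = base frame: x ahead of the robot, y to its left, z up, the work surface at z = 0. Lengths are in mm, angles in rad, forces in N, time in s.
With the tool pointing down it reaches from about 275 to 1000 mm from the base axis. Payload 8.4 kg.
Tool frame: the origin (TCP) lies on the centre line of the jaws, within the pads' length; the fingertips stand 22 mm ahead of it and the grasp point (between the pads) lies 3 mm ahead of it; z points along the fingers, x is the direction in which the jaws open and shut, and the axes are right-handed (so a half turn about z gives the same grasp; the last joint's range is limited). The gripper opens to 85 mm and grips with 20 to 120 N. Pads are 22 mm wide; open, the fingers measure 114 mm over their backs; the gripper's body (76 mm by 85 mm) begins 54 mm behind the grasp point. The pads swing forward as they close: fully open they stand 13 mm farther back than shut.
Start: joints at [1.242, 0.353, 1.633, -0, 1.155, -0.002], TCP at [200.632, 591.925, 253.281] pointing down, gripper open.
Joint ranges: [-2.63, 2.63], [-0.92, 2.1], [0.06, 2.66], [-1.3, 4.44], [0, 2.69], [-3.02, 3.02]. Speed limits (rad/s): [2.22, 2.22, 2.79, 3.14, 3.14, 3.14].

### API

Orientations are given as [roll, pitch, yaw] about the fixed x, y, z axes, in that order (R = Rz(yaw) Ry(pitch) Rx(roll)).
In Python, from rig import status, viewer, job gives the robot as it stands.
- The arm moves only by the tool send_rows, never from a script. Its argument "plan" is a list of rows, each a list of 3 entries, a list of its own where there are three numbers: the shift along the tool's x, y, z in m, then the turn, a rotation vector about the tool's x, y, z in rad, then the opening, from -1 (shut) to 1 (fully open). In form: [[[x, y, z], [rx, ry, rz], jaw], ...]. A call has exactly 5 rows; each row is the pose to reach, as a shift and turn from the pose measured when the call began, along the tool's axes at that moment; what a row does not reach only later rows make up. A row lasts 1/12 s, in which the tool goes at most 41.7 mm and 7.16 degrees, less where a joint would pass 70% of its speed; a pose out of reach is approached as far as the arm can. A call with a gripper value outside its range is refused whole. The fingers move at their own pace and stop on an object; "squeeze" is the grip in N (left out, the last holds). Time passes only in rows, so rows that repeat a pose let the fingers close, or fill a call up. It gives the time, the measured TCP pose, the force and the opening at its end, in the units of the state.
- status.sense(): the state, without advancing time (a new reading comes with each control period).
- viewer.grab_frame(name): name is "scene" or "side" or "wrist"; returns the picture (480x640x3 uint8, red, green, blue); there is no depth.
- viewer.camera_params(name): a dict with "intrinsics" (3x3 intrinsics, pixels), "dist_coeffs" ([k1, k2, p1, p2, k3] as OpenCV has them; the pictures are not rectified), "xyz" and "orientation" of the camera in the world. Camera axes: x right, y down, z forward; pixel columns grow to the right and rows downward; lengths in mm; the calibration is good to about 2 mm. A picture is of the moment at which its call begins: read the wrist's pose just before it. camera_params takes no time and is no camera call; for the wrist camera it gives the pose at the moment of the call.
- job.sign_off(): hands the job in, once; it reports no verdict.
Trained networks look in the newest picture that a camera, given by its name, has taken for a name from the list of things; names that differ only in an ending like _2 or _b are one class to them, and where a whole thing is asked for, a point or a joint stands for the part that bears it (a point fixed in the world has none). Each returns a list of dicts, best first, with "p" (0 to 1); they miss things now and then, are a little off and sometimes report something else, mostly with a low value. They report only what shows in the picture. A call takes as long as a camera call.
- viewer.cut_out(label, camera): "mask" (480x640 bool, what is visible of it) and "extent" ([left, top, width, height] in pixels, round what is visible of it).
The state is a dict: "clock": time; "qpos": joint angles; "qvel": joint speeds; "joint_efforts": joint torques, N m; "eef_pos": TCP position; "tcp_rot": TCP orientation; "contact_force": force on the tool from outside, world axes, zero at the start; "wrist_torque": the same for the moment, N m; "opening": opening from 0.0 (shut) to 1.0 (fully open).
Only numpy, scipy, OpenCV 4.12 (cv2) and the standard library are available. Lean on these libraries where they do the work, as an engineer would, in place of code of your own. Each camera call takes 0.05 s, during which the arm holds its last target.

### The job

Slide the drip tray with the cheese mould along its rails until it is fully home under the raised press plate, then press the pawl lever right down, take the crank and wind it up a touch so that the pawl jumps out of the ratchet, and let the crank turn back slowly under your hand until the plate's whole weight rests on the mould. Never let the crank run away, leave the pawl lifted so that the weight can follow the cheese, let go of everything, and leave the cheese wheel, the wedge and the jar where they stand.

Things in the scene. Friction and masses are not known exactly. Their poses are not given: they have to be found in the camera images.
- press: Fixed cheese press, 340x150x320 mm. Origin on the counter under the ram; x along the crank shaft (crank on the -x side), y along the bed, from the grey column (y -85 to -145) past the ram to the open end (y 175), z up. Bed top at z 20; rails at x +-67 (top z 34) guide the tray along y to a stop bar by the column. Grey head over the bed at z 195 to 262, side faces at x +-30 (column +-35).
- tray_center (a point): Where the mould stands in the loose steel drip tray (130 wide, 190 long, 16 mm rim, 0.6 kg), 5 mm above its underside. The tray lies on the bed between the rails, pulled out 60 to 95 mm to +y of the press, axes parallel to the press's. Fully home at the stop bar this point is under the ram: x 0, y 0 (-1 mm at the stop) in the press's frame.
- tray_handle (a point): Middle of the tray's pull handle: level round steel bar, 12 mm thick, 90 mm long between its two legs, along x of the press, free all round, 65 mm above the counter, 165 mm to +y of tray_center. Sliding tray and mould takes about 5 to 12 N.
- mould_top (a point): Centre of the flat top of the boss that the press plate must rest on. White plastic mould with drain holes, 110 mm diameter, 70 mm high, 0.6 to 0.9 kg, loose; the boss (44 mm diameter) of its pressing lid stands up to 80 mm above the mould's underside, 105 mm above the counter. It stands between low lugs in the tray, over tray_center, and goes with it. z up.
- plate_face (a point): Centre of the underside of the press plate, a round steel plate of 90 mm diameter, 25 mm thick, at the foot of the toothed ram. Moves only up and down, over x 0, y 0 of the press; starts 37 to 58 mm above the mould's top. Ram and plate weigh 2.5 to 4 kg. z up.
- crank_axle (a point): Centre of the circle that crank_grip moves on: on the axis of the crank shaft, which runs along x of the press; 147 mm to -x of the ram, 31 mm to +y, 235 mm above the counter.
- crank_grip (a point): Middle of the crank's grip: black round handle, 26 mm diameter, 105 mm long, along x of the press, pointing to -x, 90 mm from crank_axle. It spins freely on its pin, so fingers pointing down can hold it all the way round. The crank arm is 58 mm to +x of this point. The point's axes turn with the grip: use its position only.
- crank (a joint): Crank angle, rad, about +x of the press. Grows as the crank turns back and lowers the plate (top of its circle moves to -y), 20 mm per rad; falls as it winds up (limit -1.4). Starts held by the pawl at about -0.05, -0.58 or -1.10; the plate meets the mould at 1.80. The weight pulls with 3 to 10 N at the grip; let go with the pawl out it runs away at over 5 rad/s.
- pawl_lever (a joint): Pawl lever, rad. 0 = up: pawl sprung into the ratchet wheel, holds the load. 0.5 = right down: pawl sprung outwards, lifted (above 0.3 is enough). It stays where put. With the lever down the loaded pawl still sits jammed in its tooth until the crank is wound up 0.1 to 0.25 rad: then it jumps clear and stays clear.
- lever_pad (a point): Top of the thumb pad (22 mm along x, 26 along y, dark steel) at the end of the pawl lever. The lever turns about a pin along x at y -27, z 281 in the press's frame; the pad is at x -66, 73 mm from the pin to -y, beside column and head. Pressed from above with 4 to 8 N it goes from 308 down to 272 mm above the counter, to its stop.
- wheel_mid (a point): Bystander: middle of a small cheese wheel, 120 mm diameter, 50 mm high, loose on the counter. Leave alone.
- wedge_mid (a point): Bystander: middle of a wedge of cheese, 120 mm long, 70 mm wide at its back, 45 mm high, loose on the counter. Leave alone.
- jar_mid (a point): Bystander: middle of a jar with a metal cap, 68 mm diameter, 100 mm high, loose on the counter. Leave alone.

How it is judged:
By the outcome, as a careful person would: the job done as asked, in the order asked, and still so for the second after the job is handed in, with the robot touching nothing.
It also fails if it takes over 72 s, if anything falls off the work surface, if the arm or the gripper's body presses on something with over 40 N, if the wrist force passes 120 N, or if a joint passes its speed limit or range.

## Working session

There is one attempt and no reset: what is moved stays moved. The work goes in short steps, Python scripts to look and compute and a tool call to move; the robot and the scene stay as the last step left them, time stands still between calls to the robot, and variables do not carry over. Pictures are saved under pics/ and viewed, and the job is handed in when it is done.

Besides the shell and the picture viewer there is one more tool, called after ">>>" as name([rows], argument=value, ...), one row to a line, values as JSON. send_rows: Moves the arm, as the interface text tells. Its arguments: {"type":"object","properties":{"plan":{"type":"array"},"squeeze":{"type":"number"}},"required":["plan"]}

```bash
mkdir -p pics; ls
python3 - <<'E'
from rig import status, viewer, job
import cv2
s=status.sense()
for k,v in s.items(): print(k,v)
for n in ["scene","side","wrist"]:
    p=viewer.camera_params(n); print(n,p)
    im=viewer.grab_frame(n); cv2.imwrite(f"pics/{n}0.png",im[:,:,::-1])
E
```

```text
pics
clock 0.0
qpos [ 1.24159214e+00  3.53679989e-01  1.63415543e+00 -3.64542584e-05
  1.15519032e+00 -2.40924670e-03]
qvel [-1.13891077e-04 -3.22754577e-04 -6.43912494e-05 -1.10964736e-03
 -1.69664504e-04  6.74437745e-04]
joint_efforts [-2.07309895e-03 -6.05248618e+01 -3.42054141e+01 -1.86331836e-04
  9.48088156e-03  3.31952833e-05]
eef_pos [200.49892829 591.48564769 252.5326585 ]
tcp_rot [3.14156278e+00 1.43316930e-03 1.24401611e+00]
contact_force [-0.67673213  0.31403624  0.21026989]
wrist_torque [-0.00894823  0.00295104 -0.03466757]
opening 0.9996807535855338
scene {'intrinsics': array([[603.87230841,   0.        , 318.26822217],
       [  0.        , 603.87230841, 235.50412332],
       [  0.        ,   0.        ,   1.        ]]), 'dist_coeffs': array([-0.02742683,  0.        ,  0.        ,  0.        ,  0.        ]), 'xyz': array([ 1184.12833384, -1148.64857426,  1061.96513245]), 'orientation': array([-2.17564702, -0.02172716,  0.52422134])}
side {'intrinsics': array([[441.95217603,   0.        , 321.58848207],
       [  0.        , 441.95217603, 238.66851697],
       [  0.        ,   0.        ,   1.        ]]), 'dist_coeffs': array([-0.11156298,  0.        ,  0.        ,  0.        ,  0.        ]), 'xyz': array([482.48933262, 654.07426336, 953.80879686]), 'orientation': array([-2.42055888,  0.00585243, -3.0418635 ])}
wrist {'intrinsics': array([[431.17950161,   0.        , 321.17033982],
       [  0.        , 431.17950161, 231.21116292],
       [  0.        ,   0.        ,   1.        ]]), 'dist_coeffs': array([-0.0855135,  0.       ,  0.       ,  0.       ,  0.       ]), 'xyz': array([132.84280883, 614.73572643, 373.48644169]), 'orientation': array([2.85814642e+00, 2.63277070e-03, 1.24394609e+00])}
```

View pics/scene0.png

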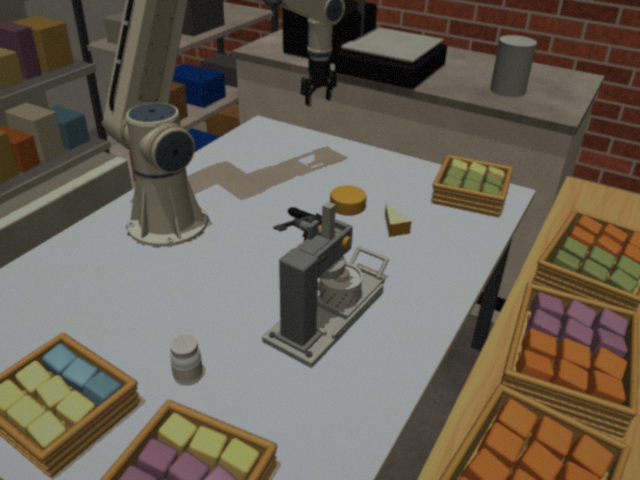

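View pics/side0.png

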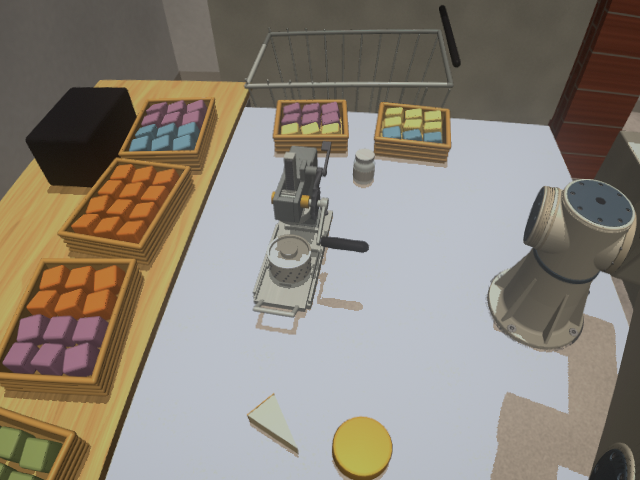

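View pics/wrist0.png

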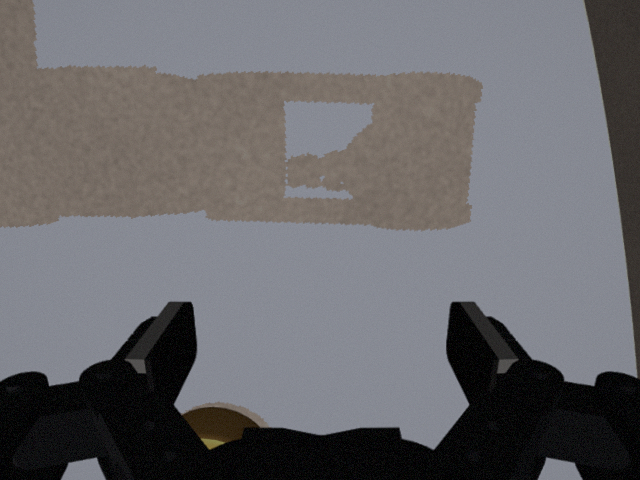

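The scene view shows the press near (320,280), with the crank towards the robot. In the side view the press is at (295,230), the mould in the tray at (290,258), the handle at (275,312), the grip at (345,245), and the wheel and wedge at the bottom. Next I'll get masks and enlarged crops.

```bash
cat > h.py <<'E'
import numpy as np, cv2
from scipy.spatial.transform import Rotation as R
from rig import status, viewer, job
class Cam:
    def __init__(s,n):
        p=viewer.camera_params(n); s.K=p['intrinsics']; s.d=p['dist_coeffs']; s.t=p['xyz']; s.R=R.from_euler('xyz',p['orientation']).as_matrix()
    def proj(s,P):
        P=np.atleast_2d(P).astype(float); rv=cv2.Rodrigues(s.R.T)[0]; tv=-s.R.T@s.t
        return cv2.projectPoints(P,rv,tv,s.K,s.d)[0].reshape(-1,2)
    def ray(s,uv):
        n=cv2.undistortPoints(np.array([[uv]],float),s.K,s.d).ravel(); d=s.R@np.array([n[0],n[1],1]); return d/np.linalg.norm(d)
    def atz(s,uv,z):
        d=s.ray(uv); return s.t+d*(z-s.t[2])/d[2]
def tri(obs):
    A=np.zeros((3,3));b=np.zeros(3)
    for c,uv in obs:
        d=c.ray(uv);M=np.eye(3)-np.outer(d,d);A+=M;b+=M@c.t
    return np.linalg.solve(A,b)
E
python3 - <<'E'
from h import *
for n,(x,y,w,h) in {"scene":(240,180,180,190),"side":(230,130,160,200)}.items():
    im=cv2.imread(f"pics/{n}0.png"); c=im[y:y+h,x:x+w]
    cv2.imwrite(f"pics/{n}0c.png",cv2.resize(c,None,fx=3,fy=3,interpolation=cv2.INTER_CUBIC))
for n in ["scene","side"]:
    c=Cam(n)
    for l in ["press","tray_center","tray_handle","mould_top","plate_face","crank_grip","lever_pad","wheel_mid","wedge_mid","jar_mid"]:
        for r in viewer.cut_out(l,n)[:2]:
            m=r['mask'];ys,xs=np.nonzero(m); print(n,l,round(r['p'],2),np.round(r['extent']),m.sum(),xs.mean().round(1),ys.mean().round(1))
print(status.sense()['clock'])
E
```

```text
scene press 0.95 [260. 200. 121. 168.] 8850 312.5 286.8
scene tray_center 0.64 [314. 247.  75.  72.] 1162 359.6 285.2
scene tray_handle 0.78 [318. 245.  66.  76.] 1212 359.9 284.0
scene mould_top 0.6 [321. 263.  42.  46.] 1429 342.4 288.3
scene mould_top 0.44 [316. 248.  71.  74.] 997 359.8 285.3
scene plate_face 0.68 [324. 206.  22.  74.] 722 330.6 239.1
scene crank_grip 0.68 [288. 205.  24.  10.] 147 297.2 212.8
scene lever_pad 0.7 [273. 215.  40.  14.] 224 293.4 222.6
scene wedge_mid 0.85 [385. 207.  24.  29.] 568 396.5 222.5
scene jar_mid 0.95 [170. 336.  33.  49.] 1361 185.5 360.4
side press 0.76 [251. 144. 117. 162.] 5366 305.8 207.2
side tray_center 0.94 [254. 246.  70.  70.] 2167 283.8 291.9
side tray_handle 0.71 [251. 245.  66.  73.] 2177 283.7 292.3
side mould_top 0.71 [268. 232.  44.  50.] 1798 289.1 257.9
side plate_face 0.81 [284. 157.  24.  70.] 527 292.9 180.8
side crank_grip 0.88 [322. 238.  45.  12.] 479 344.3 243.9
side crank_grip 0.18 [314. 144.  15.  47.] 254 322.0 164.7
side lever_pad 0.72 [317. 142.  14.  47.] 194 321.8 164.6
side wheel_mid 0.67 [332. 415.  60.  65.] 3011 361.8 448.4
side jar_mid 0.9 [355. 148.  19.  36.] 634 363.4 166.2
1.15
```

View pics/scene0c.png

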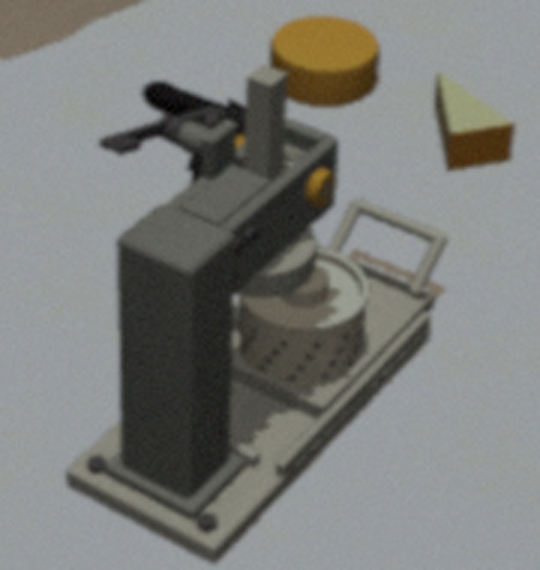

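View pics/side0c.png

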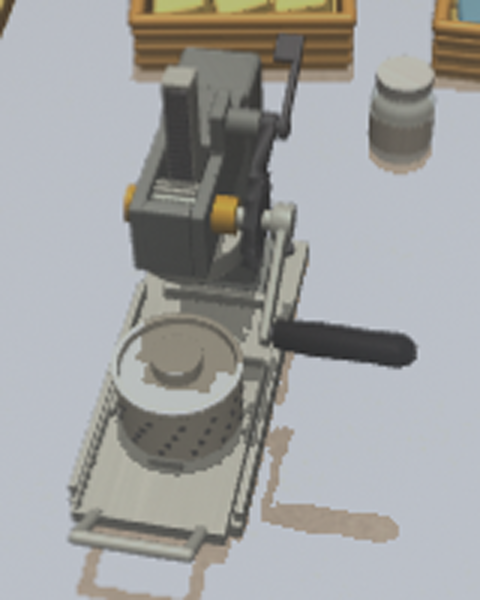

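```bash
cat > fit.py <<'E'
from h import *
from scipy.optimize import least_squares
sc,sd=Cam("scene"),Cam("side")
S=lambda x,y:(240+x/3,180+y/3); D=lambda x,y:(230+x/3,130+y/3)
def model(p):
    X,Y,yaw,e,q,zc=p; M=R.from_euler('z',yaw).as_matrix(); W=lambda P:M@np.array(P,float)+[X,Y,0]
    gy,gz=31+90*np.cos(q),235+90*np.sin(q)
    out=[("b1",sc,W([-75,-165,20]),S(68,475)),("b2",sc,W([75,-165,20]),S(213,545)),("b3",sc,W([75,175,20]),S(432,318)),
    ("h1s",sc,W([-45,165+e,65]),S(357,206)),("h2s",sc,W([45,165+e,65]),S(443,237)),
    ("h1d",sd,W([-45,165+e,65]),D(196,549)),("h2d",sd,W([45,165+e,65]),D(75,540)),
    ("boss",sd,W([0,e,105]),D(178,352)),("padd",sd,W([-66,-100,308]),D(288,48)),("pads",sc,W([-66,-100,308]),S(120,142)),
    ("g_out",sd,W([-193,gy,gz]),D(403,350)),("g_in",sd,W([-95,gy,gz]),D(278,335)),("g_outS",sc,W([-193,gy,gz]),S(155,95)),
    ("c1",sc,W([-35,-145,zc]),S(120,240)),("c2",sc,W([35,-145,zc]),S(195,272))]
    return out
def res(p): return np.concatenate([c.proj(P)[0]-uv for _,c,P,uv in model(p)])
r=least_squares(res,[600,300,0,75,0,262],loss='soft_l1')
print(r.x.round(3),r.cost)
for n,c,P,uv in model(r.x): print(n,P.round(1),(c.proj(P)[0]-uv).round(1))
E
python3 fit.py
```

```text
[ 6.36658e+02 -1.18350e+02 -7.50000e-02  6.81430e+01  3.26261e+02
  2.58746e+02] 10.806482430640358
b1 [ 549.5 -277.3   20. ] [-0.  -2.4]
b2 [ 699.1 -288.5   20. ] [2.1 0.8]
b3 [724.6  50.5  20. ] [0.5 0.9]
h1s [609.3 117.5  65. ] [-0.3 -0.6]
h2s [699.  110.8  65. ] [-1.   0.3]
h1d [609.3 117.5  65. ] [-2.6  1.2]
h2d [699.  110.8  65. ] [ 0.5 -1.5]
boss [641.8 -50.4 105. ] [-0.9  0.2]
padd [ 563.3 -213.1  308. ] [-0.4 -1.8]
pads [ 563.3 -213.1  308. ] [ 0.  -0.1]
g_out [452.6   7.2 194.6] [1.1 0.7]
g_in [ 5.503e+02 -1.000e-01  1.946e+02] [-0.1  0.2]
g_outS [452.6   7.2 194.6] [-0.9 -0.4]
c1 [ 590.9 -260.3  258.7] [-0.9 -0.4]
c2 [ 660.7 -265.6  258.7] [0.  0.4]
```

```bash
cat > m.py <<'E'
import sys
from h import *
PX,PY,PYAW=636.66,-118.35,-0.075
def W(P,X=PX,Y=PY,yaw=PYAW): return R.from_euler('z',yaw).as_matrix()@np.array(P,float)+[X,Y,0]
def Pf(w,X=PX,Y=PY,yaw=PYAW): return R.from_euler('z',-yaw).as_matrix()@(np.array(w,float)-[X,Y,0])
def delta(wpos,yaw=PYAW+np.pi/2):
    s=status.sense(); Rt=R.from_euler('xyz',s['tcp_rot']); Rg=R.from_euler('xyz',[np.pi,0,yaw])
    return (Rt.inv().apply(np.array(wpos)-s['eef_pos'])/1000).round(4),(Rt.inv()*Rg).as_rotvec().round(3)
E
python3 - <<'E'
from m import *
w=W([0,165+68,65]); print(w); print(delta([w[0],w[1]+5,200]))
E
```

```text
[654.11862179 113.99499462  65.        ]
(array([-0.3023,  0.5813,  0.0533]), array([-0.   ,  0.   , -0.252]))
```

>>> send_rows([
  [[-0.302, 0.581, 0.05], [0, 0, -0.252], 1],
  [[-0.302, 0.581, 0.05], [0, 0, -0.252], 1],
  [[-0.302, 0.581, 0.05], [0, 0, -0.252], 1],
  [[-0.302, 0.581, 0.05], [0, 0, -0.252], 1],
  [[-0.302, 0.581, 0.05], [0, 0, -0.252], 1],
])

```text
clock: 1.57
eef_pos: [344.1, 442.0, 237.6]
tcp_rot: [3.141, -0.0, 1.497]
contact_force: [0.9, 1.5, 0.2]
opening: 1.003
```

Run:
```python
from m import *
s=status.sense();print(s['clock'],s['eef_pos'],s['tcp_rot'],s['qvel']);w=W([0,165+68,65]); print(delta([w[0],w[1]+5,200]))
```

```text
1.5667 [344.08778589 442.02760039 237.59004246] [ 3.14130648e+00 -3.45702470e-04  1.49677044e+00] [-0.87874682 -0.09398911  0.21400672 -0.00174228 -0.13307319 -0.86245007]
(array([-0.2992,  0.3331,  0.0376]), array([ 0.   , -0.   ,  0.001]))
```

>>> send_rows([
  [[-0.299, 0.333, 0.038], [0, 0, 0], 1],
  [[-0.299, 0.333, 0.038], [0, 0, 0], 1],
  [[-0.299, 0.333, 0.038], [0, 0, 0], 1],
  [[-0.299, 0.333, 0.038], [0, 0, 0], 1],
  [[-0.299, 0.333, 0.038], [0, 0, 0], 1],
])

```text
clock: 1.98
eef_pos: [488.1, 291.9, 220.1]
tcp_rot: [3.141, -0.001, 1.497]
contact_force: [0.2, 0.4, -0.2]
opening: 0.999
```

Run:
```python
from m import *
w=W([0,165+68,65]); print(delta([w[0],w[1]+5,200]))
```

```text
(array([-0.1602,  0.1784,  0.0201]), array([ 0.001, -0.001,  0.001]))
```

>>> send_rows([
  [[-0.16, 0.178, 0.02], [0, 0, 0], 1],
  [[-0.16, 0.178, 0.02], [0, 0, 0], 1],
  [[-0.16, 0.178, 0.02], [0, 0, 0], 1],
  [[-0.16, 0.178, 0.02], [0, 0, 0], 1],
  [[-0.16, 0.178, 0.02], [0, 0, 0], 1],
])

```text
clock: 2.4
eef_pos: [631.7, 141.7, 202.8]
tcp_rot: [3.141, -0.001, 1.497]
contact_force: [-0.4, 1.8, 0.5]
opening: 1.001
```

>>> send_rows([
  [[-0.015, 0.018, 0.002], [0, 0, 0], 1],
  [[-0.015, 0.018, 0.002], [0, 0, 0], 1],
  [[-0.015, 0.018, 0.002], [0, 0, 0], 1],
  [[-0.015, 0.018, 0.002], [0, 0, 0], 1],
  [[-0.015, 0.018, 0.002], [0, 0, 0], 1],
])

```text
clock: 2.82
eef_pos: [647.7, 126.4, 200.9]
tcp_rot: [3.141, -0.001, 1.498]
contact_force: [-0.1, 0.5, 0.0]
opening: 0.999
```

Run:
```python
from m import *
s=status.sense();c=Cam("wrist");im=viewer.grab_frame("wrist");cv2.imwrite("pics/w1.png",im[:,:,::-1])
cv2.imwrite("pics/s1.png",viewer.grab_frame("side")[:,:,::-1])
print(s['clock'],s['eef_pos'],s['tcp_rot'])
for n,P in {"h-":[-45,233,65],"h0":[0,233,65],"h+":[45,233,65]}.items(): print(n,c.proj(W(P)))
```

```text
2.8167 [647.72049535 126.44547844 200.92089584] [ 3.14109381e+00 -9.73861390e-04  1.49759333e+00]
h- [[301.28332443 165.06777696]]
h0 [[302.05461798 237.39610173]]
h+ [[302.83692205 303.19693199]]
```

View pics/w1.png

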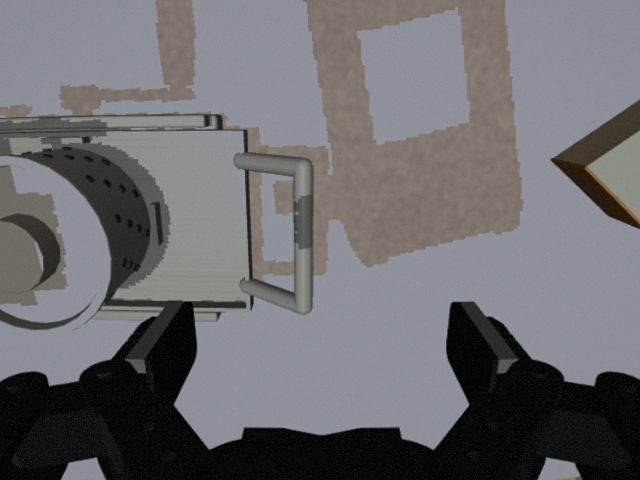

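View pics/s1.png

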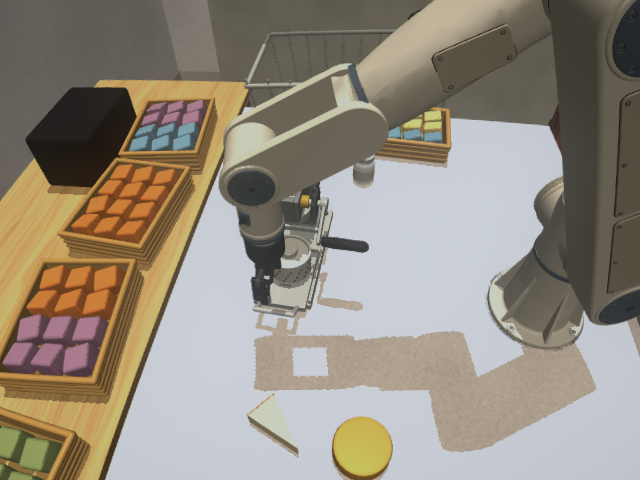

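The wrist view shows the handle bar from (304,165) to (304,305). That is within 2 px of my model, so I'm descending.

Run:
```python
from m import *
print(delta(W([0,234,68])))
```

```text
(array([-0.0113,  0.0071,  0.1331]), array([ 0.001, -0.001,  0.002]))
```

>>> send_rows([
  [[-0.011, 0.007, 0.04], [0, 0, 0], 1],
  [[-0.011, 0.007, 0.08], [0, 0, 0], 1],
  [[-0.011, 0.007, 0.115], [0, 0, 0], 1],
  [[-0.011, 0.007, 0.133], [0, 0, 0], 1],
  [[-0.011, 0.007, 0.133], [0, 0, 0], 1],
])

```text
clock: 3.33
eef_pos: [650.6, 115.6, 63.6]
tcp_rot: [-3.135, 0.001, 1.499]
contact_force: [-0.5, 0.4, -0.3]
opening: 1.001
```

>>> send_rows([
  [[0, 0, 0.002], [0, 0, 0], 0.5],
  [[0, 0, 0.002], [0, 0, 0], 0],
  [[0, 0, 0.002], [0, 0, 0], -1],
  [[0, 0, 0.002], [0, 0, 0], -1],
  [[0, 0, 0.002], [0, 0, 0], -1],
], squeeze=30)

```text
clock: 3.75
eef_pos: [651.5, 115.8, 63.2]
tcp_rot: [-3.138, 0.0, 1.499]
contact_force: [-0.6, 1.1, -0.3]
opening: 0.304
```

Run:
```python
from m import *
s=status.sense();print(s['eef_pos'],Pf(s['eef_pos']),s['contact_force'],s['opening'])
```

```text
[651.47792314 115.77071751  63.20508866] [ -2.76632957 234.57286423  63.20508866] [-0.55586838  1.1092667  -0.30353646] 0.30404784233136634
```

>>> send_rows([
  [[0, 0, 0], [0, 0, 0], -1],
  [[0, 0, 0], [0, 0, 0], -1],
  [[0, 0, 0], [0, 0, 0], -1],
  [[-0.005, 0, 0], [0, 0, 0], -1],
  [[-0.01, 0, 0], [0, 0, 0], -1],
])

```text
clock: 4.17
eef_pos: [651.6, 107.3, 64.0]
tcp_rot: [-3.14, -0.002, 1.499]
contact_force: [-0.1, 9.1, 2.8]
opening: 0.128
```

>>> send_rows([
  [[-0.005, 0, 0], [0, 0, 0], -1],
  [[-0.01, 0, 0], [0, 0, 0], -1],
  [[-0.015, 0, 0], [0, 0, 0], -1],
  [[-0.02, 0, 0], [0, 0, 0], -1],
  [[-0.025, 0, 0], [0, 0, 0], -1],
])

```text
clock: 4.58
eef_pos: [650.1, 83.3, 64.1]
tcp_rot: [-3.14, -0.004, 1.499]
contact_force: [0.7, 6.5, -0.9]
opening: 0.125
```

Run:
```python
from m import *
s=status.sense();print(Pf(s['eef_pos']),s['contact_force'],s['opening'])
```

```text
[ -1.71647118 202.10449886  64.05693014] [ 0.66155151  6.54907236 -0.91252279] 0.12475501409989852
```

>>> send_rows([
  [[-0.006, 0, 0], [0, 0, 0], -1],
  [[-0.012, 0, 0], [0, 0, 0], -1],
  [[-0.018, 0, 0], [0, 0, 0], -1],
  [[-0.024, 0, 0], [0, 0, 0], -1],
  [[-0.03, 0, 0], [0, 0, 0], -1],
])

```text
clock: 5.0
eef_pos: [648.1, 54.3, 64.0]
tcp_rot: [-3.141, -0.006, 1.498]
contact_force: [0.9, 7.4, -0.3]
opening: 0.13
```

>>> send_rows([
  [[-0.002, 0, 0], [0, 0, 0], -1],
  [[-0.004, 0, 0], [0, 0, 0], -1],
  [[-0.006, 0, 0], [0, 0, 0], -1],
  [[-0.008, 0, 0], [0, 0, 0], -1],
  [[-0.01, 0, 0], [0, 0, 0], -1],
])

```text
clock: 5.42
eef_pos: [647.5, 45.4, 64.1]
tcp_rot: [-3.141, -0.007, 1.498]
contact_force: [-0.5, 6.6, 0.4]
opening: 0.127
```

Run:
```python
from m import *
s=status.sense();print(Pf(s['eef_pos']),s['contact_force'],s['opening'])
```

```text
[ -1.42975714 164.06952474  64.06239989] [-0.50264994  6.60511591  0.40391286] 0.12745858041671518
```

Not at the stop yet, since the force hasn't risen. I'll creep on until it does.

>>> send_rows([
  [[-0.001, 0, 0], [0, 0, 0], -1],
  [[-0.002, 0, 0], [0, 0, 0], -1],
  [[-0.003, 0, 0], [0, 0, 0], -1],
  [[-0.004, 0, 0], [0, 0, 0], -1],
  [[-0.005, 0, 0], [0, 0, 0], -1],
])

```text
clock: 5.83
eef_pos: [647.7, 43.0, 64.2]
tcp_rot: [3.141, -0.011, 1.497]
contact_force: [1.6, 20.5, -0.2]
opening: 0.125
```

>>> send_rows([
  [[0.002, 0, 0], [0, 0, 0], 1],
  [[0.002, 0, 0], [0, 0, 0], 1],
  [[0.002, 0, 0], [0, 0, 0], 1],
  [[0.002, 0, 0], [0, 0, 0], 1],
  [[0.002, 0, 0], [0, 0, 0], 1],
])

```text
clock: 6.25
eef_pos: [647.8, 44.6, 64.2]
tcp_rot: [3.141, -0.011, 1.497]
contact_force: [-0.2, -0.0, 0.3]
opening: 0.828
```

Run:
```python
from m import *
c=Cam("scene")
for z in (330,360,390,420): print(z,c.proj(W([0,0,z])))
print(status.sense()['clock'],delta(W([-66,-100,420])))
```

```text
330 [[329.61037965 209.03382248]]
360 [[330.04175807 197.73899374]]
390 [[330.48381034 186.15928668]]
420 [[330.93690934 174.2845168 ]]
6.25 (array([-0.2594, -0.0651, -0.3587]), array([ 0.   , -0.011,  0.001]))
```

>>> send_rows([
  [[0, 0, -0.02], [0, 0, 0], 1],
  [[0, 0, -0.06], [0, 0, 0], 1],
  [[0, -0.01, -0.1], [0, 0, 0], 1],
  [[0, -0.02, -0.14], [0, -0.011, 0], 0],
  [[0, -0.03, -0.18], [0, -0.011, 0], -1],
], squeeze=30)

```text
clock: 6.67
eef_pos: [617.0, 44.5, 245.8]
tcp_rot: [-3.141, 0.001, 1.496]
contact_force: [1.3, 0.3, -0.1]
opening: 0.75
```

>>> send_rows([
  [[-0.01, 0, -0.04], [0, 0, 0], -1],
  [[-0.02, 0, -0.08], [0, 0, 0], -1],
  [[-0.03, 0, -0.12], [0, 0, 0], -1],
  [[-0.05, 0, -0.16], [0, 0, 0], -1],
  [[-0.07, -0.01, -0.18], [0, 0, 0], -1],
])

```text
clock: 7.08
eef_pos: [603.2, -24.9, 430.4]
tcp_rot: [3.136, 0.001, 1.497]
contact_force: [0.4, 0.2, -0.5]
opening: 0.008
```

Run:
```python
from m import *
cv2.imwrite("pics/s2.png",viewer.grab_frame("side")[:,:,::-1]);cv2.imwrite("pics/w2.png",viewer.grab_frame("wrist")[:,:,::-1])
print(status.sense()['clock'],delta(W([-66,-100,400])))
c=Cam("side")
for P in ([-45,164,65],[45,164,65],[0,-1,105]): print(c.proj(W(P)))
```

```text
7.1833 (array([-0.1885, -0.0248,  0.0316]), array([ 0.008,  0.002, -0.002]))
[[298.78675669 290.16863262]]
[[263.03570553 284.95344895]]
[[294.32304201 227.61183323]]
```

View pics/s2.png

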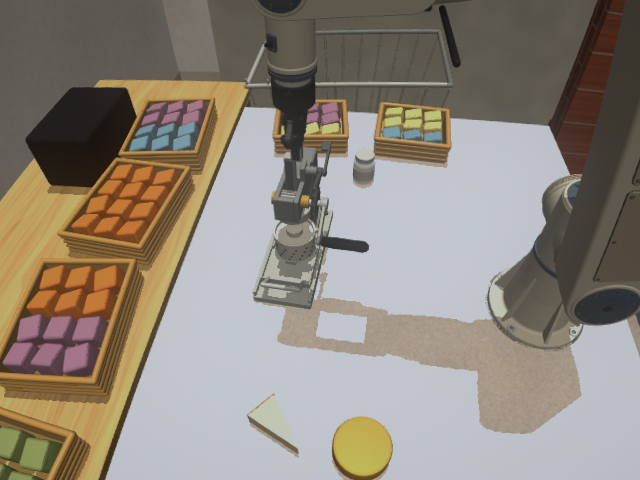

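View pics/w2.png

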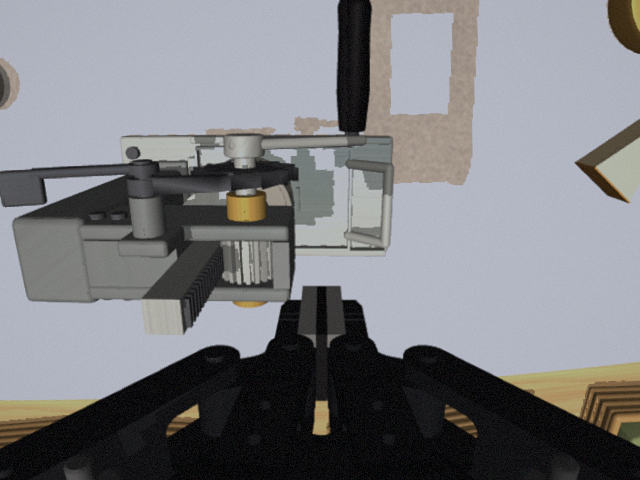

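The tray handle has moved back to about (281,287) in the side view, which matches the home prediction. In the wrist view the pad is at (22,188) and the grip runs from (355,0) to (352,125). I'll check the model against these.

Run:
```python
from m import *
c=Cam("wrist")
gy,gz=31+90*np.cos(-.466),235+90*np.sin(-.466)
for n,P in dict(pad=[-66,-100,308],h1=[-45,164,65],h2=[45,164,65],gin=[-95,gy,gz],gout=[-190,gy,gz],axle=[-89,31,235]).items(): print(n,W(P).round(1),c.proj(W(P)).round(1))
print(Pf(tri([(c,(22,188)),(Cam("side"),(326,146)),(Cam("scene"),(280,227.3))])))
```

```text
pad [ 563.4 -213.1  308. ] [[ 10.2 191.2]]
h1 [604.1  48.6  65. ] [[389.  165.7]]
h2 [693.8  41.8  65. ] [[385.9 241.4]]
gin [ 5.503e+02 -1.000e-01  1.946e+02] [[350.3 126.6]]
gout [455.5   7.  194.6] [[351.8   0.7]]
axle [550.2 -80.8 235. ] [[242.6 138.4]]
[-67.83950001 -95.75050159 304.81994641]
```

Run:
```python
from m import *
print(delta(W([-67,-96,345])))
```

```text
(array([-0.1844, -0.0263,  0.0866]), array([ 0.008,  0.002, -0.002]))
```

>>> send_rows([
  [[-0.04, -0.01, 0.005], [0.008, 0.002, -0.002], -1],
  [[-0.08, -0.02, 0.01], [0.008, 0.002, -0.002], -1],
  [[-0.12, -0.026, 0.03], [0.008, 0.002, -0.002], -1],
  [[-0.16, -0.026, 0.06], [0.008, 0.002, -0.002], -1],
  [[-0.184, -0.026, 0.08], [0.008, 0.002, -0.002], -1],
])

```text
clock: 7.6
eef_pos: [562.4, -208.1, 352.6]
tcp_rot: [3.141, 0.001, 1.495]
contact_force: [0.8, 0.8, -0.3]
opening: -0.001
```

Run:
```python
from m import *
s=status.sense();print(Pf(s['eef_pos']),delta(W([-67,-96,335])))
```

```text
[-67.36785086 -95.02962374 352.59706822] (array([-0.001 ,  0.0004,  0.0176]), array([ 0.001,  0.001, -0.   ]))
```

>>> send_rows([
  [[-0.001, 0, 0.008], [0, 0, 0], -1],
  [[-0.001, 0, 0.016], [0, 0, 0], -1],
  [[-0.001, 0, 0.024], [0, 0, 0], -1],
  [[-0.001, 0, 0.032], [0, 0, 0], -1],
  [[-0.001, 0, 0.04], [0, 0, 0], -1],
])

```text
clock: 8.02
eef_pos: [563.2, -208.4, 313.1]
tcp_rot: [3.139, 0.002, 1.497]
contact_force: [-0.2, -2.2, 3.9]
opening: 0.005
```

>>> send_rows([
  [[-0.001, 0, 0.004], [0, 0, 0], -1],
  [[-0.002, 0, 0.008], [0, 0, 0], -1],
  [[-0.002, 0, 0.012], [0, 0, 0], -1],
  [[-0.002, 0, 0.015], [0, 0, 0], -1],
  [[-0.002, 0, 0.018], [0, 0, 0], -1],
])

```text
clock: 8.43
eef_pos: [563.7, -209.8, 295.7]
tcp_rot: [3.137, 0.001, 1.497]
contact_force: [-6.2, 5.7, 31.8]
opening: 0.001
```

At the stop: 32 N, with the tip at z 274. I'll back off upwards and go over the crank grip.

Run:
```python
from m import *
print(delta(W([-160,111,345])))
```

```text
(array([ 0.2078, -0.0936, -0.0499]), array([0.004, 0.001, 0.001]))
```

>>> send_rows([
  [[0, 0, -0.02], [0.004, 0, 0], -1],
  [[0, -0.01, -0.045], [0.004, 0, 0], -1],
  [[0.02, -0.03, -0.06], [0.004, 0, 0], -1],
  [[0.05, -0.055, -0.06], [0.004, 0, 0], -1],
  [[0.085, -0.075, -0.055], [0.004, 0, 0], 0],
])

```text
clock: 8.85
eef_pos: [494.5, -119.8, 351.5]
tcp_rot: [3.139, 0.002, 1.495]
contact_force: [-0.6, 1.0, -0.1]
opening: 0.127
```

>>> send_rows([
  [[0.03, -0.01, 0], [0, 0, 0], 1],
  [[0.06, -0.015, 0], [0, 0, 0], 1],
  [[0.09, -0.019, 0], [0, 0, 0], 1],
  [[0.115, -0.019, 0], [0, 0, 0], 1],
  [[0.122, -0.019, 0], [0, 0, 0], 1],
])

```text
clock: 9.27
eef_pos: [484.6, 6.1, 351.1]
tcp_rot: [3.138, 0.001, 1.497]
contact_force: [-0.9, -0.5, -0.1]
opening: 0.846
```

Run:
```python
from m import *
s=status.sense();c=Cam("wrist");cv2.imwrite("pics/w3.png",viewer.grab_frame("wrist")[:,:,::-1])
cv2.imwrite("pics/s3.png",viewer.grab_frame("side")[:,:,::-1]);cv2.imwrite("pics/c3.png",viewer.grab_frame("scene")[:,:,::-1])
print(s['clock'],Pf(s['eef_pos']))
gy,gz=31+90*np.cos(-.466),235+90*np.sin(-.466)
for n,P in dict(padup=[-66,-95,308],paddn=[-66,-99,272],gin=[-95,gy,gz],gmid=[-147,gy,gz],gout=[-190,gy,gz],axle=[-89,31,235]).items(): print(n,c.proj(W(P)).round(1))
```

```text
9.2667 [-160.95956866  112.67478774  351.07616414]
padup [[-66.5 442.9]]
paddn [[-28.8 402. ]]
gin [[319.7 307.3]]
gmid [[319.7 237.2]]
gout [[319.7 173.6]]
axle [[191.8 343.9]]
```

View pics/w3.png

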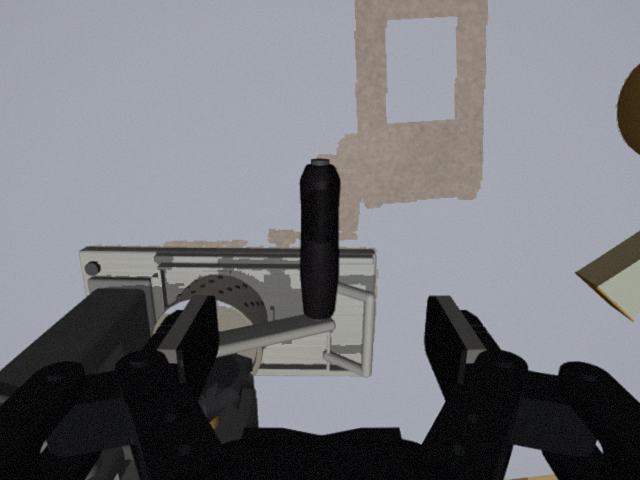

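View pics/s3.png

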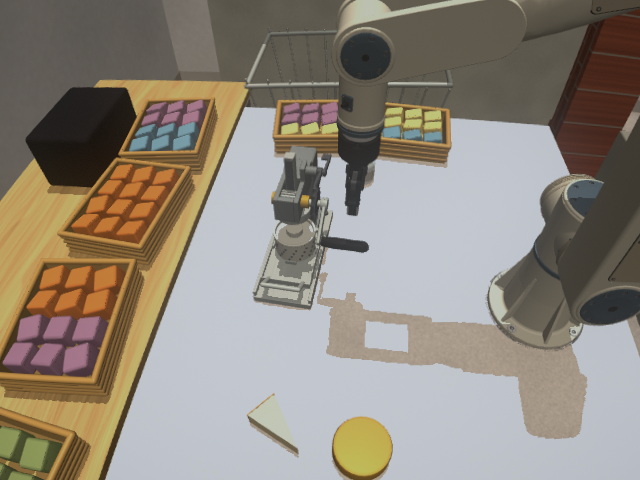

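View pics/c3.png

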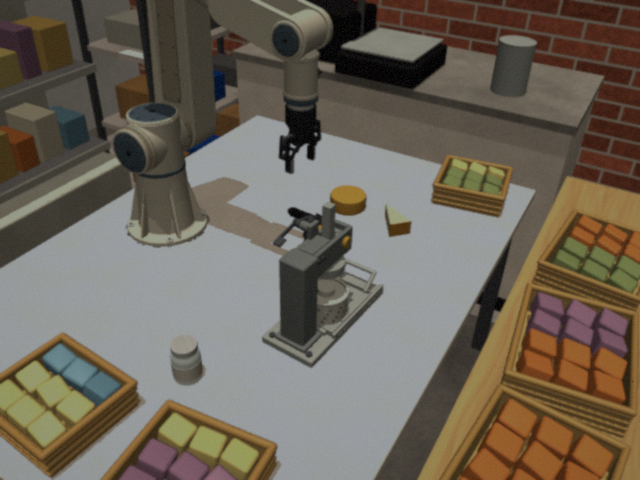

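Run:
```python
from m import *
print(delta(W([-158,111.4,197.6])))
```

```text
(array([0.0019, 0.0021, 0.1534]), array([0.003, 0.003, 0.001]))
```

>>> send_rows([
  [[0, 0, 0.04], [0.003, 0.003, 0], 1],
  [[0, 0.002, 0.08], [0.003, 0.003, 0], 1],
  [[0, 0.002, 0.115], [0.003, 0.003, 0], 1],
  [[0, 0.002, 0.14], [0.003, 0.003, 0], 1],
  [[0, 0.002, 0.15], [0.003, 0.003, 0], 1],
])

```text
clock: 9.83
eef_pos: [485.1, 1.2, 197.3]
tcp_rot: [-3.136, 0.001, 1.495]
contact_force: [0.5, 0.4, -0.5]
opening: 1.002
```

Run:
```python
from m import *
s=status.sense();print(s['clock'],Pf(s['eef_pos']),s['contact_force'],delta(W([-158,111.4,197.6])))
```

```text
9.8333 [-160.06410426  107.86751685  197.31168194] [ 0.54036061  0.36662249 -0.4910439 ] (array([ 0.0035,  0.0021, -0.0003]), array([-0.006,  0.001, -0.001]))
```

>>> send_rows([
  [[0.003, 0, 0], [0, 0, 0], 0.2],
  [[0.003, 0, 0], [0, 0, 0], -0.2],
  [[0.003, 0, 0], [0, 0, 0], -1],
  [[0.003, 0, 0], [0, 0, 0], -1],
  [[0.003, 0, 0], [0, 0, 0], -1],
], squeeze=40)

```text
clock: 10.25
eef_pos: [486.3, 4.2, 198.8]
tcp_rot: [-3.139, 0.0, 1.495]
contact_force: [-2.2, 9.3, -1.8]
opening: 0.298
```

>>> send_rows([
  [[0, 0, 0], [0, 0, 0], -1],
  [[0, 0, 0], [0, 0, 0], -1],
  [[0, 0, 0], [0, 0, 0], -1],
  [[0, 0, 0], [0, 0, 0], -1],
  [[0, 0, 0], [0, 0, 0], -1],
])

```text
clock: 10.67
eef_pos: [486.3, 4.4, 198.9]
tcp_rot: [-3.139, -0.0, 1.495]
contact_force: [-1.0, 4.2, -0.3]
opening: 0.292
```

Run:
```python
from m import *
s=status.sense();print(s['clock'],Pf(s['eef_pos']),s['contact_force'],s['opening'])
```

```text
10.6667 [-159.09670932  111.13463831  198.89349712] [-1.0209038   4.2424131  -0.34215349] 0.29213744154952764
```

```bash
cat > arc.py <<'E'
import sys,numpy as np
from m import *
def rows(steps,ay=31.,az=235.,off=3.):
    s=status.sense();p=Pf(s['eef_pos']);y,z=p[1]-ay,p[2]-off-az
    q=np.arctan2(z,y);r=np.hypot(y,z);f=R.from_euler('z',-PYAW).apply(s['contact_force'])
    ft=f[1]*-np.sin(q)+f[2]*np.cos(q);fr=f[1]*np.cos(q)+f[2]*np.sin(q)
    print("t %.2f x %.1f q %.3f r %.1f f %s ft %.1f fr %.1f open %.3f rot %s"%(s['clock'],p[0],q,r,f.round(1),ft,fr,s['opening'],s['tcp_rot'].round(3)))
    for d in steps:
        print("%.2f  x %.1f z %.1f mm"%(d,90*np.cos(q+d)-r*np.cos(q),-(90*np.sin(q+d)-r*np.sin(q))))
rows([float(a) for a in sys.argv[1:]])
E
python3 arc.py -.02 -.05 -.08 -.11 -.14
```

```text
t 10.67 x -159.1 q -0.454 r 89.2 f [-1.3  4.2 -0.3] ft 1.5 fr 3.9 open 0.292 rot [-3.139 -0.     1.495]
-0.02  x -0.1 z 2.0 mm
-0.05  x -1.3 z 4.4 mm
-0.08  x -2.7 z 6.7 mm
-0.11  x -4.1 z 9.0 mm
-0.14  x -5.6 z 11.3 mm
```

>>> send_rows([
  [[-0.0005, 0, 0.002], [0, 0, 0], -1],
  [[-0.0015, 0, 0.0045], [0, 0, 0], -1],
  [[-0.003, 0, 0.0068], [0, 0, 0], -1],
  [[-0.0045, 0, 0.009], [0, 0, 0], -1],
  [[-0.006, 0, 0.0113], [0, 0, 0], -1],
])

```text
clock: 11.08
eef_pos: [485.9, -1.7, 188.0]
tcp_rot: [-3.139, -0.0, 1.495]
contact_force: [-3.4, 3.3, 8.3]
opening: 0.291
```

```bash
python3 arc.py -.03 -.06 -.09 -.12 -.14
```

```text
t 11.08 x -159.1 q -0.594 r 89.3 f [-3.6  3.1  8.3] ft 8.6 fr -2.1 open 0.291 rot [-3.139 -0.     1.495]
-0.03  x -1.0 z 2.6 mm
-0.06  x -2.6 z 4.8 mm
-0.09  x -4.2 z 6.9 mm
-0.12  x -6.0 z 9.0 mm
-0.14  x -7.2 z 10.3 mm
```

>>> send_rows([
  [[-0.001, 0, 0.0024], [0, 0, 0], -1],
  [[-0.0028, 0, 0.0046], [0, 0, 0], -1],
  [[-0.0044, 0, 0.0067], [0, 0, 0], -1],
  [[-0.0062, 0, 0.0088], [0, 0, 0], -1],
  [[-0.0072, 0, 0.01], [0, 0, 0], -1],
])

```text
clock: 11.5
eef_pos: [485.3, -9.1, 178.3]
tcp_rot: [-3.139, 0.0, 1.495]
contact_force: [-4.2, 2.8, 8.6]
opening: 0.289
```

```bash
python3 - <<'E'
from m import *
cv2.imwrite("pics/c4.png",cv2.resize(viewer.grab_frame("scene")[180:370,240:420,::-1],None,fx=3,fy=3));cv2.imwrite("pics/s4.png",cv2.resize(viewer.grab_frame("side")[130:330,230:390,::-1],None,fx=3,fy=3))
E
python3 arc.py .03 .06 .09 .12 .15
```

```text
t 11.60 x -159.1 q -0.731 r 89.4 f [-3.4  2.9  6.5] ft 6.8 fr -2.2 open 0.291 rot [-3.139  0.     1.495]
0.03  x 2.2 z -1.6 mm
0.06  x 3.9 z -3.7 mm
0.09  x 5.6 z -5.9 mm
0.12  x 7.2 z -8.1 mm
0.15  x 8.7 z -10.3 mm
```

View pics/c4.png

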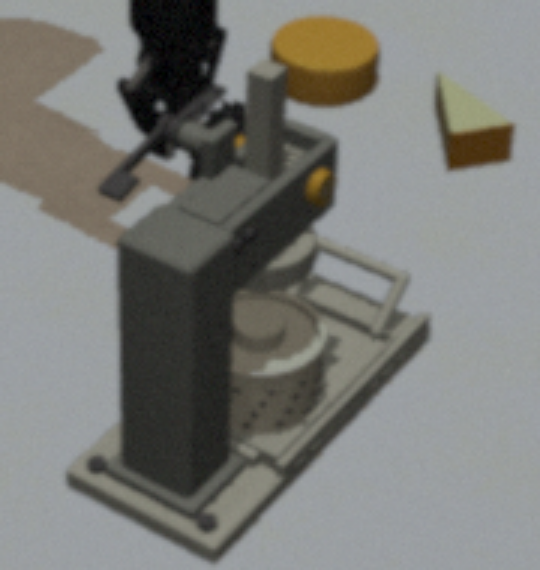

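View pics/s4.png

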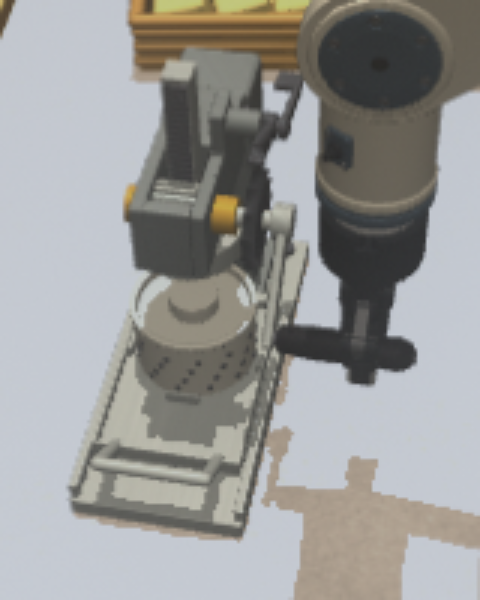

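Wound up about 0.28 rad. The ram has risen, the lever is down, and the hand carries about 7 N at the grip. Now I'll let it back slowly.

>>> send_rows([
  [[0.0018, 0, -0.0018], [0, 0, 0], -1],
  [[0.0036, 0, -0.0038], [0, 0, 0], -1],
  [[0.0053, 0, -0.006], [0, 0, 0], -1],
  [[0.0069, 0, -0.0082], [0, 0, 0], -1],
  [[0.0085, 0, -0.0104], [0, 0, 0], -1],
])

```text
clock: 12.02
eef_pos: [486.0, -0.9, 189.2]
tcp_rot: [-3.139, 0.001, 1.495]
contact_force: [-3.8, -0.8, 8.4]
opening: 0.298
```

```bash
python3 arc.py .04 .08 .12 .16 .2
```

```text
t 12.02 x -159.0 q -0.578 r 89.3 f [-3.7 -1.1  8.4] ft 6.4 fr -5.5 open 0.298 rot [-3.139e+00  1.000e-03  1.495e+00]
0.04  x 2.5 z -2.7 mm
0.08  x 4.2 z -5.8 mm
0.12  x 5.9 z -9.0 mm
0.16  x 7.4 z -12.3 mm
0.20  x 8.8 z -15.6 mm
```

>>> send_rows([
  [[0.002, 0, -0.003], [0, 0, 0], -1],
  [[0.004, 0, -0.006], [0, 0, 0], -1],
  [[0.0057, 0, -0.0092], [0, 0, 0], -1],
  [[0.0073, 0, -0.0124], [0, 0, 0], -1],
  [[0.0087, 0, -0.0157], [0, 0, 0], -1],
])

```text
clock: 12.43
eef_pos: [486.7, 7.3, 205.5]
tcp_rot: [-3.139, 0.002, 1.496]
contact_force: [-3.1, -0.8, 7.4]
opening: 0.29
```

```bash
python3 arc.py .04 .08 .12 .16 .2
```

```text
t 12.43 x -159.0 q -0.373 r 89.2 f [-3.1 -1.   7.4] ft 6.5 fr -3.7 open 0.290 rot [-3.139e+00  2.000e-03  1.496e+00]
0.04  x 2.0 z -3.1 mm
0.08  x 3.1 z -6.5 mm
0.12  x 4.0 z -10.0 mm
0.16  x 4.9 z -13.5 mm
0.20  x 5.6 z -17.0 mm
```

The crank is past its original angle and still loaded, so the pawl is clear. I'll keep lowering.

>>> send_rows([
  [[0.0012, 0, -0.0033], [0, 0, 0], -1],
  [[0.0023, 0, -0.0067], [0, 0, 0], -1],
  [[0.0033, 0, -0.0102], [0, 0, 0], -1],
  [[0.0041, 0, -0.0137], [0, 0, 0], -1],
  [[0.0048, 0, -0.0172], [0, 0, 0], -1],
])

```text
clock: 12.85
eef_pos: [487.0, 12.1, 223.2]
tcp_rot: [-3.139, 0.002, 1.496]
contact_force: [-3.4, 2.9, 6.8]
opening: 0.286
```

```bash
python3 arc.py .04 .08 .12 .16 .2
```

```text
t 12.85 x -159.0 q -0.167 r 89.1 f [-3.6  2.7  6.8] ft 7.2 fr 1.5 open 0.286 rot [-3.139e+00  2.000e-03  1.496e+00]
0.04  x 1.5 z -3.4 mm
0.08  x 1.8 z -7.0 mm
0.12  x 2.1 z -10.6 mm
0.16  x 2.2 z -14.2 mm
0.20  x 2.1 z -17.8 mm
```

>>> send_rows([
  [[0.0007, 0, -0.0035], [0, 0, 0], -1],
  [[0.0011, 0, -0.007], [0, 0, 0], -1],
  [[0.0014, 0, -0.0106], [0, 0, 0], -1],
  [[0.0015, 0, -0.0142], [0, 0, 0], -1],
  [[0.0014, 0, -0.0178], [0, 0, 0], -1],
])

```text
clock: 13.27
eef_pos: [487.1, 13.2, 241.6]
tcp_rot: [-3.139, 0.002, 1.496]
contact_force: [-3.9, 0.5, 6.7]
opening: 0.289
```

```bash
python3 arc.py .04 .08 .12 .16 .2
```

```text
t 13.27 x -159.0 q 0.040 r 89.0 f [-3.9  0.2  6.7] ft 6.7 fr 0.4 open 0.289 rot [-3.139e+00  2.000e-03  1.496e+00]
0.04  x 0.7 z -3.6 mm
0.08  x 0.4 z -7.2 mm
0.12  x -0.1 z -10.8 mm
0.16  x -0.8 z -14.3 mm
0.20  x -1.6 z -17.8 mm
```

>>> send_rows([
  [[-0.0002, 0, -0.0036], [0, 0, 0], -1],
  [[-0.0006, 0, -0.0072], [0, 0, 0], -1],
  [[-0.0011, 0, -0.0107], [0, 0, 0], -1],
  [[-0.0018, 0, -0.0142], [0, 0, 0], -1],
  [[-0.0026, 0, -0.0176], [0, 0, 0], -1],
])

```text
clock: 13.68
eef_pos: [486.8, 10.5, 259.9]
tcp_rot: [-3.139, 0.003, 1.496]
contact_force: [-4.1, 1.1, 7.1]
opening: 0.292
```

```bash
python3 arc.py .04 .08 .12 .16 .2
```

```text
t 13.68 x -159.1 q 0.249 r 89.0 f [-4.2  0.8  7.1] ft 6.7 fr 2.5 open 0.292 rot [-3.139e+00  3.000e-03  1.496e+00]
0.04  x 0.0 z -3.7 mm
0.08  x -1.1 z -7.2 mm
0.12  x -2.3 z -10.5 mm
0.16  x -3.6 z -13.9 mm
0.20  x -5.1 z -17.1 mm
```

>>> send_rows([
  [[-0.0008, 0, -0.0035], [0, 0, 0], -1],
  [[-0.002, 0, -0.0069], [0, 0, 0], -1],
  [[-0.0032, 0, -0.0102], [0, 0, 0], -1],
  [[-0.0046, 0, -0.0135], [0, 0, 0], -1],
  [[-0.0061, 0, -0.0167], [0, 0, 0], -1],
])

```text
clock: 14.1
eef_pos: [486.3, 4.1, 277.4]
tcp_rot: [-3.139, 0.003, 1.496]
contact_force: [-5.2, 2.0, 7.7]
opening: 0.29
```

```bash
python3 arc.py .04 .08 .12 .16 .2
```

```text
t 14.10 x -159.1 q 0.458 r 89.0 f [-5.3  1.6  7.7] ft 6.2 fr 4.9 open 0.290 rot [-3.139e+00  3.000e-03  1.496e+00]
0.04  x -0.8 z -3.6 mm
0.08  x -2.6 z -6.7 mm
0.12  x -4.5 z -9.8 mm
0.16  x -6.5 z -12.8 mm
0.20  x -8.7 z -15.7 mm
```

>>> send_rows([
  [[-0.0012, 0, -0.0034], [0, 0, 0], -1],
  [[-0.0029, 0, -0.0066], [0, 0, 0], -1],
  [[-0.0048, 0, -0.0097], [0, 0, 0], -1],
  [[-0.0068, 0, -0.0127], [0, 0, 0], -1],
  [[-0.0089, 0, -0.0156], [0, 0, 0], -1],
])

```text
clock: 14.52
eef_pos: [485.5, -5.9, 293.6]
tcp_rot: [-3.139, 0.005, 1.496]
contact_force: [-3.7, -3.2, 6.0]
opening: 0.289
```

```bash
python3 arc.py .04 .08 .12 .16 .2
```

```text
t 14.52 x -159.2 q 0.673 r 89.3 f [-3.4 -3.5  6. ] ft 6.9 fr 1.0 open 0.289 rot [-3.139  0.005  1.496]
0.04  x -1.7 z -3.2 mm
0.08  x -4.1 z -5.9 mm
0.12  x -6.7 z -8.5 mm
0.16  x -9.3 z -10.9 mm
0.20  x -12.0 z -13.3 mm
```

>>> send_rows([
  [[-0.0022, 0, -0.0029], [0, 0, 0], -1],
  [[-0.0045, 0, -0.0056], [0, 0, 0], -1],
  [[-0.007, 0, -0.0082], [0, 0, 0], -1],
  [[-0.0096, 0, -0.0106], [0, 0, 0], -1],
  [[-0.0123, 0, -0.0129], [0, 0, 0], -1],
])

```text
clock: 14.93
eef_pos: [484.4, -19.2, 307.3]
tcp_rot: [-3.139, 0.007, 1.496]
contact_force: [-4.2, -3.7, 6.8]
opening: 0.293
```

```bash
python3 arc.py .04 .08 .12 .16 .2
```

```text
t 14.93 x -159.3 q 0.887 r 89.3 f [-3.9 -4.1  6.8] ft 7.4 fr 2.7 open 0.293 rot [-3.139  0.007  1.496]
0.04  x -2.4 z -2.7 mm
0.08  x -5.3 z -4.8 mm
0.12  x -8.3 z -6.8 mm
0.16  x -11.4 z -8.7 mm
0.20  x -14.6 z -10.4 mm
```

>>> send_rows([
  [[-0.0027, 0, -0.0024], [0, 0, 0], -1],
  [[-0.0056, 0, -0.0045], [0, 0, 0], -1],
  [[-0.0086, 0, -0.0065], [0, 0, 0], -1],
  [[-0.0116, 0, -0.0083], [0, 0, 0], -1],
  [[-0.0148, 0, -0.01], [0, 0, 0], -1],
])

```text
clock: 15.35
eef_pos: [483.1, -35.4, 318.0]
tcp_rot: [-3.139, 0.01, 1.496]
contact_force: [-4.4, -4.3, 5.6]
opening: 0.289
```

```bash
python3 - <<'E'
from m import *
cv2.imwrite("pics/c5.png",cv2.resize(viewer.grab_frame("scene")[180:370,240:420,::-1],None,fx=3,fy=3))
E
python3 arc.py .04 .08 .12 .16 .2
```

```text
t 15.40 x -159.4 q 1.111 r 89.5 f [-5.1 -5.7  6.7] ft 8.1 fr 3.5 open 0.291 rot [-3.139  0.01   1.496]
0.04  x -3.0 z -2.0 mm
0.08  x -6.4 z -3.4 mm
0.12  x -9.7 z -4.6 mm
0.16  x -13.2 z -5.7 mm
0.20  x -16.6 z -6.7 mm
```

View pics/c5.png

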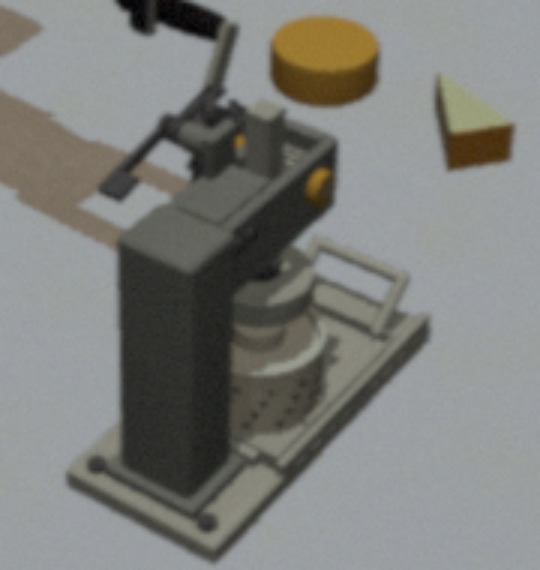

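The plate is almost at the boss, so the next steps are smaller.

>>> send_rows([
  [[-0.0025, 0, -0.0012], [0, 0, 0], -1],
  [[-0.005, 0, -0.0024], [0, 0, 0], -1],
  [[-0.0075, 0, -0.0034], [0, 0, 0], -1],
  [[-0.0101, 0, -0.0043], [0, 0, 0], -1],
  [[-0.0127, 0, -0.0052], [0, 0, 0], -1],
])

```text
clock: 15.82
eef_pos: [481.8, -50.3, 324.0]
tcp_rot: [-3.139, 0.013, 1.496]
contact_force: [-2.9, -5.1, 4.0]
opening: 0.286
```

```bash
python3 arc.py .03 .06 .09 .12 .15
```

```text
t 15.82 x -159.5 q 1.285 r 89.7 f [-2.5 -5.3  4. ] ft 6.3 fr 2.4 open 0.286 rot [-3.139  0.013  1.496]
0.03  x -2.5 z -1.0 mm
0.06  x -5.1 z -1.7 mm
0.09  x -7.8 z -2.2 mm
0.12  x -10.4 z -2.7 mm
0.15  x -13.1 z -3.1 mm
```

>>> send_rows([
  [[-0.0025, 0, -0.0007], [0, 0, 0], -1],
  [[-0.005, 0, -0.0013], [0, 0, 0], -1],
  [[-0.0075, 0, -0.0019], [0, 0, 0], -1],
  [[-0.01, 0, -0.0024], [0, 0, 0], -1],
  [[-0.0127, 0, -0.0028], [0, 0, 0], -1],
])

```text
clock: 16.23
eef_pos: [480.6, -64.9, 327.3]
tcp_rot: [-3.139, 0.017, 1.495]
contact_force: [-2.2, -6.3, 2.7]
opening: 0.29
```

```bash
python3 arc.py .03 .06 .09 .12 .15
```

```text
t 16.23 x -159.6 q 1.452 r 89.9 f [-1.7 -6.4  2.7] ft 6.7 fr 1.9 open 0.290 rot [-3.139  0.017  1.495]
0.03  x -2.7 z -0.4 mm
0.06  x -5.4 z -0.6 mm
0.09  x -8.1 z -0.7 mm
0.12  x -10.8 z -0.7 mm
0.15  x -13.5 z -0.7 mm
```

>>> send_rows([
  [[-0.0027, 0, -0.0003], [0, 0, 0], -1],
  [[-0.0054, 0, -0.0006], [0, 0, 0], -1],
  [[-0.0081, 0, -0.0007], [0, 0, 0], -1],
  [[-0.0108, 0, -0.0007], [0, 0, 0], -1],
  [[-0.0135, 0, -0.0007], [0, 0, 0], -1],
])

```text
clock: 16.65
eef_pos: [479.3, -80.4, 328.0]
tcp_rot: [-3.139, 0.021, 1.495]
contact_force: [-1.4, -7.4, -1.9]
opening: 0.292
```

```bash
python3 arc.py .03 .06 .09 .12 .15
```

```text
t 16.65 x -159.8 q 1.625 r 90.1 f [-0.8 -7.4 -1.9] ft 7.5 fr -1.5 open 0.292 rot [-3.139  0.021  1.495]
0.03  x -2.7 z 0.3 mm
0.06  x -5.4 z 0.6 mm
0.09  x -8.0 z 0.9 mm
0.12  x -10.7 z 1.4 mm
0.15  x -13.4 z 1.9 mm
```

>>> send_rows([
  [[-0.0027, 0, 0.0003], [0, 0, 0], -1],
  [[-0.0054, 0, 0.0006], [0, 0, 0], -1],
  [[-0.008, 0, 0.001], [0, 0, 0], -1],
  [[-0.0107, 0, 0.0015], [0, 0, 0], -1],
  [[-0.0134, 0, 0.002], [0, 0, 0], -1],
])

```text
clock: 17.07
eef_pos: [478.1, -95.7, 326.0]
tcp_rot: [-3.139, 0.025, 1.495]
contact_force: [-0.2, -6.4, -3.2]
opening: 0.288
```

```bash
python3 arc.py .02 .04 .06 .08 .1
```

```text
t 17.07 x -159.8 q 1.798 r 90.3 f [ 0.3 -6.4 -3.2] ft 6.9 fr -1.7 open 0.288 rot [-3.139  0.025  1.495]
0.02  x -1.7 z 0.7 mm
0.04  x -3.4 z 1.2 mm
0.06  x -5.2 z 1.7 mm
0.08  x -6.9 z 2.2 mm
0.10  x -8.6 z 2.7 mm
```

>>> send_rows([
  [[-0.0018, 0, 0.0005], [0, 0, 0], -1],
  [[-0.0035, 0, 0.001], [0, 0, 0], -1],
  [[-0.0052, 0, 0.0016], [0, 0, 0], -1],
  [[-0.0069, 0, 0.0021], [0, 0, 0], -1],
  [[-0.0086, 0, 0.0027], [0, 0, 0], -1],
])

```text
clock: 17.48
eef_pos: [477.2, -106.2, 322.9]
tcp_rot: [-3.138, 0.028, 1.495]
contact_force: [0.3, -7.1, -4.5]
opening: 0.288
```

```bash
python3 - <<'E'
from m import *
cv2.imwrite("pics/c6.png",cv2.resize(viewer.grab_frame("scene")[180:370,240:420,::-1],None,fx=3,fy=3))
E
python3 arc.py .02 .04 .06 .08 .1
```

```text
t 17.53 x -159.9 q 1.922 r 90.3 f [ 1.2 -7.7 -3.5] ft 8.4 fr -0.6 open 0.291 rot [-3.138  0.028  1.495]
0.02  x -1.6 z 1.0 mm
0.04  x -3.2 z 1.6 mm
0.06  x -4.9 z 2.3 mm
0.08  x -6.5 z 3.1 mm
0.10  x -8.2 z 3.8 mm
```

View pics/c6.png

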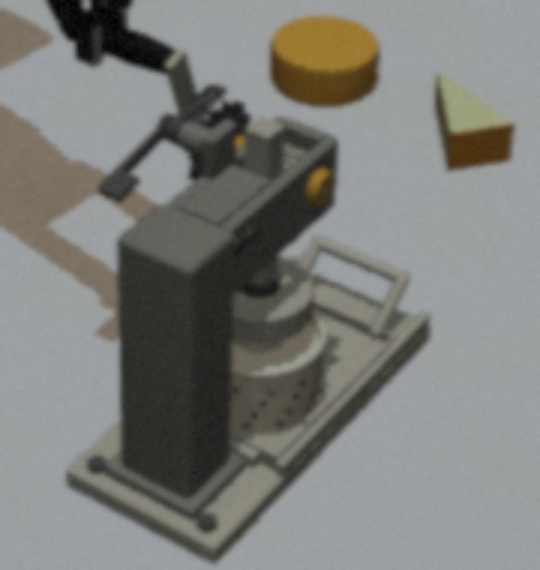

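>>> send_rows([
  [[-0.0017, 0, 0.0007], [0, 0, 0], -1],
  [[-0.0033, 0, 0.0014], [0, 0, 0], -1],
  [[-0.0049, 0, 0.0021], [0, 0, 0], -1],
  [[-0.0065, 0, 0.0029], [0, 0, 0], -1],
  [[-0.0081, 0, 0.0037], [0, 0, 0], -1],
])

```text
clock: 17.95
eef_pos: [476.3, -116.3, 318.6]
tcp_rot: [-3.138, 0.031, 1.495]
contact_force: [1.0, -6.0, -6.1]
opening: 0.294
```

```bash
python3 arc.py .025 .05 .075 .1 .125
```

```text
t 17.95 x -160.0 q 2.041 r 90.5 f [ 1.5 -5.9 -6.1] ft 8.0 fr -2.8 open 0.294 rot [-3.138  0.031  1.495]
0.03  x -1.8 z 1.5 mm
0.05  x -3.7 z 2.6 mm
0.07  x -5.7 z 3.7 mm
0.10  x -7.6 z 4.9 mm
0.12  x -9.5 z 6.1 mm
```

>>> send_rows([
  [[-0.0019, 0, 0.0011], [0, 0, 0], -1],
  [[-0.0038, 0, 0.0022], [0, 0, 0], -1],
  [[-0.0057, 0, 0.0034], [0, 0, 0], -1],
  [[-0.0076, 0, 0.0046], [0, 0, 0], -1],
  [[-0.0095, 0, 0.0058], [0, 0, 0], -1],
])

```text
clock: 18.37
eef_pos: [475.4, -127.1, 312.3]
tcp_rot: [-3.137, 0.033, 1.495]
contact_force: [1.7, -4.2, -7.3]
opening: 0.286
```

```bash
python3 arc.py .025 .05 .075 .1 .125
```

```text
t 18.37 x -160.1 q 2.180 r 90.6 f [ 2.1 -4.1 -7.3] ft 7.5 fr -3.6 open 0.286 rot [-3.137  0.033  1.495]
0.03  x -1.5 z 1.8 mm
0.05  x -3.3 z 3.2 mm
0.07  x -5.0 z 4.6 mm
0.10  x -6.8 z 6.0 mm
0.12  x -8.5 z 7.5 mm
```

>>> send_rows([
  [[-0.0017, 0, 0.0014], [0, 0, 0], -1],
  [[-0.0035, 0, 0.0028], [0, 0, 0], -1],
  [[-0.0052, 0, 0.0042], [0, 0, 0], -1],
  [[-0.0069, 0, 0.0057], [0, 0, 0], -1],
  [[-0.0086, 0, 0.0072], [0, 0, 0], -1],
])

```text
clock: 18.78
eef_pos: [474.7, -136.2, 305.1]
tcp_rot: [-3.137, 0.034, 1.495]
contact_force: [1.3, -3.5, -7.3]
opening: 0.292
```

```bash
python3 arc.py .02 .04 .06 .08 .1
```

```text
t 18.78 x -160.1 q 2.309 r 90.7 f [ 1.5 -3.4 -7.3] ft 7.4 fr -3.1 open 0.292 rot [-3.137  0.034  1.495]
0.02  x -0.9 z 1.7 mm
0.04  x -2.2 z 3.0 mm
0.06  x -3.4 z 4.2 mm
0.08  x -4.7 z 5.5 mm
0.10  x -5.9 z 6.9 mm
```

>>> send_rows([
  [[-0.0013, 0, 0.0013], [0, 0, 0], -1],
  [[-0.0025, 0, 0.0026], [0, 0, 0], -1],
  [[-0.0037, 0, 0.0039], [0, 0, 0], -1],
  [[-0.0049, 0, 0.0052], [0, 0, 0], -1],
  [[-0.0061, 0, 0.0066], [0, 0, 0], -1],
])

```text
clock: 19.2
eef_pos: [474.2, -142.7, 298.6]
tcp_rot: [-3.137, 0.034, 1.495]
contact_force: [1.7, -4.7, -7.0]
opening: 0.292
```

```bash
python3 - <<'E'
from m import *
cv2.imwrite("pics/c7.png",cv2.resize(viewer.grab_frame("scene")[180:370,240:420,::-1],None,fx=3,fy=3))
E
python3 arc.py .01 .03 .05 .06 .08
```

```text
t 19.25 x -160.2 q 2.412 r 90.6 f [ 2.2 -5.2 -8. ] ft 9.4 fr -1.5 open 0.287 rot [-3.137  0.034  1.495]
0.01  x -0.1 z 1.1 mm
0.03  x -1.3 z 2.5 mm
0.05  x -2.4 z 3.9 mm
0.06  x -3.0 z 4.6 mm
0.08  x -4.1 z 6.0 mm
```

View pics/c7.png

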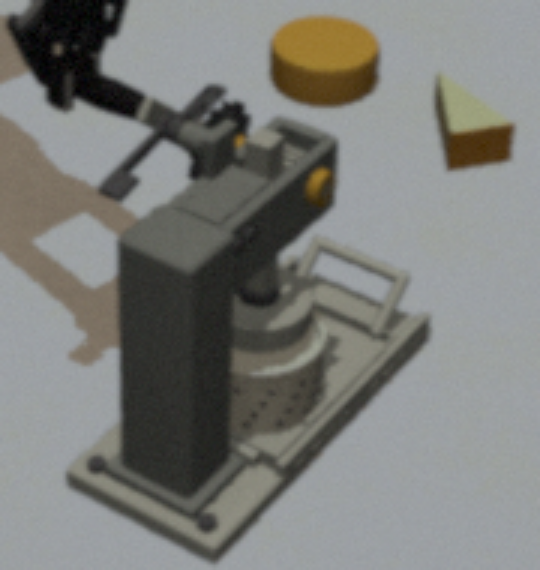

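>>> send_rows([
  [[-0.0006, 0, 0.0007], [0, 0, 0], -1],
  [[-0.0012, 0, 0.0014], [0, 0, 0], -1],
  [[-0.0018, 0, 0.0021], [0, 0, 0], -1],
  [[-0.0024, 0, 0.0028], [0, 0, 0], -1],
  [[-0.003, 0, 0.0035], [0, 0, 0], -1],
])

```text
clock: 19.67
eef_pos: [474.2, -144.0, 297.0]
tcp_rot: [-3.138, 0.03, 1.495]
contact_force: [-6.8, 13.6, 20.6]
opening: 0.291
```

```bash
python3 arc.py .01 .03 .05 .06 .08
```

```text
t 19.67 x -160.1 q 2.432 r 90.6 f [-7.7 13.  20.6] ft -24.1 fr 3.5 open 0.291 rot [-3.138  0.03   1.495]
0.01  x -0.1 z 1.1 mm
0.03  x -1.3 z 2.5 mm
0.05  x -2.4 z 3.9 mm
0.06  x -2.9 z 4.6 mm
0.08  x -4.0 z 6.0 mm
```

Contact: the grip force reversed from +8 to −24 N at q 2.432, which is the angle expected for the plate on the mould. I'll relax, open, and lift straight off.

>>> send_rows([
  [[0, 0, 0], [0, 0, 0], -1],
  [[0, 0, 0], [0, 0, 0], -1],
  [[0, 0, 0], [0, 0, 0], -1],
  [[0, 0, 0], [0, 0, 0], -1],
  [[0, 0, 0], [0, 0, 0], -1],
])

```text
clock: 20.08
eef_pos: [474.2, -143.4, 297.7]
tcp_rot: [-3.138, 0.029, 1.495]
contact_force: [-3.1, 4.2, 7.2]
opening: 0.289
```

```bash
python3 arc.py 0
```

```text
t 20.08 x -160.1 q 2.422 r 90.6 f [-3.4  4.   7.2] ft -8.0 fr 1.8 open 0.289 rot [-3.138  0.029  1.495]
0.00  x 0.5 z 0.4 mm
```

>>> send_rows([
  [[0, 0, 0], [0, 0, 0], -0.3],
  [[0, 0, 0], [0, 0, 0], -0.2],
  [[0, 0, 0], [0, 0, 0], 0.1],
  [[0, 0, 0], [0, 0, 0], 0.4],
  [[0, 0, 0], [0, 0, 0], 0.8],
])

```text
clock: 20.5
eef_pos: [474.2, -143.5, 297.6]
tcp_rot: [-3.138, 0.029, 1.495]
contact_force: [0.3, -0.3, 1.0]
opening: 0.808
```

>>> send_rows([
  [[0, 0, 0], [0, 0, 0], 1],
  [[0, 0, 0], [0, 0, 0], 1],
  [[0, 0, 0], [0, 0, 0], 1],
  [[0, 0, -0.01], [0, 0, 0], 1],
  [[0, 0, -0.03], [0, 0, 0], 1],
])

```text
clock: 20.92
eef_pos: [473.2, -142.3, 326.4]
tcp_rot: [-3.134, 0.028, 1.495]
contact_force: [-0.9, -0.6, -0.1]
opening: 0.999
```

>>> send_rows([
  [[0, 0, -0.03], [0, 0, 0], 1],
  [[0, 0, -0.06], [0, 0, 0], 1],
  [[0, -0.02, -0.09], [0, 0, 0], 1],
  [[0, -0.04, -0.11], [0, 0, 0], 1],
  [[0, -0.05, -0.12], [0, 0, 0], 1],
])

```text
clock: 21.33
eef_pos: [423.7, -135.2, 450.4]
tcp_rot: [-3.138, 0.029, 1.495]
contact_force: [1.4, 0.3, 0.4]
opening: 0.997
```

Run:
```python
from m import *
cv2.imwrite("pics/c8.png",viewer.grab_frame("scene")[:,:,::-1]);cv2.imwrite("pics/s8.png",viewer.grab_frame("side")[:,:,::-1]);cv2.imwrite("pics/w8.png",viewer.grab_frame("wrist")[:,:,::-1])
for n,(x,y,w,h) in {"c":(240,180,180,190),"s":(230,130,160,200)}.items():
    im=cv2.imread(f"pics/{n}8.png"); cv2.imwrite(f"pics/{n}8c.png",cv2.resize(im[y:y+h,x:x+w],None,fx=3,fy=3))
s=status.sense();print(s['clock'],s['eef_pos'],s['contact_force'])
```

```text
21.4833 [ 424.54682599 -135.26815693  447.24107361] [-0.29000226  0.51261493 -1.31116173]
```

View pics/c8c.png

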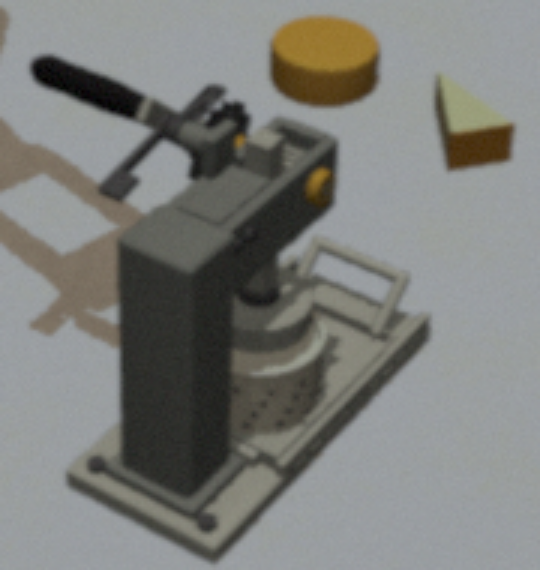

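View pics/s8c.png

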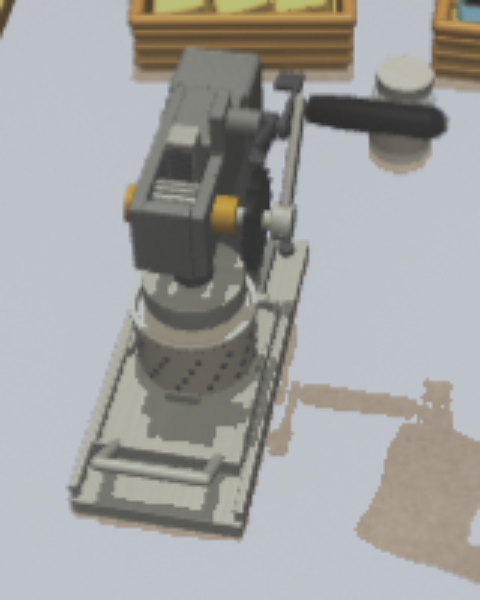

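View pics/w8.png

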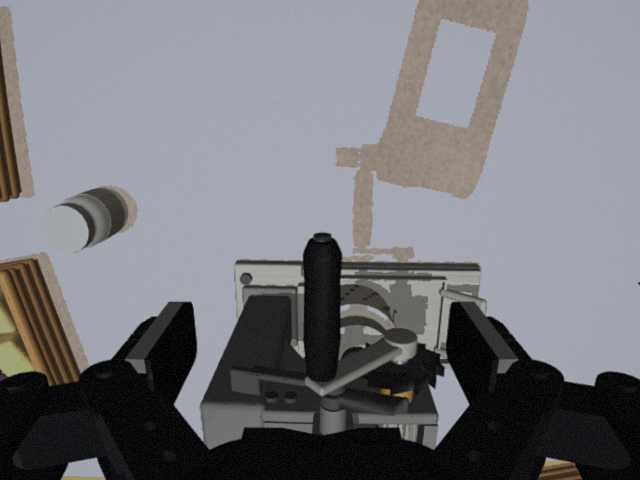

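View pics/s8.png

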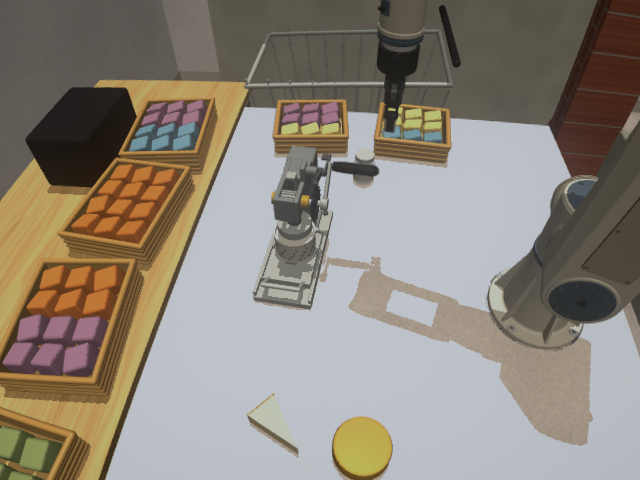

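Run:
```python
from m import *
c=Cam("wrist");sc=Cam("scene");sd=Cam("side")
for q in (2.35,2.43,2.5):
    P=[W([x,31+90*np.cos(q),235+90*np.sin(q)]) for x in (-95,-195)]
    print(q,c.proj(P).round(1).tolist(),((sc.proj(P)-[240,180])*3).round().tolist(),((sd.proj(P)-[230,130])*3).round().tolist())
for z in (105,110): 
  a=np.linspace(0,2*np.pi,24); 
  P=[W([45*np.cos(t),45*np.sin(t),z+25]) for t in a]; p=(sd.proj(P)-[230,130])*3; print(z,'plate top in side crop',p.min(0).round(),p.max(0).round())
  P=[W([45*np.cos(t),45*np.sin(t),z]) for t in a]; p=(sc.proj(P)-[240,180])*3; print(z,'plate bottom in scene crop',p.min(0).round(),p.max(0).round())
print(((sc.proj([W([-66,-99,272]),W([-66,-95,308])])-[240,180])*3).round())
im=viewer.grab_frame("side")
print('diff',np.abs(im.astype(int)-cv2.imread("pics/s8.png")[:,:,::-1]).max(2)[130:330,230:380].max(),status.sense()['clock'])
a=cv2.imread("pics/side0.png");b=cv2.imread("pics/s8.png")
for n in("wheel_mid","wedge_mid","jar_mid"):
    print(n,[ (round(r['p'],2),r['extent']) for r in viewer.cut_out(n,"side")[:1]])
```

```text
2.35 [[328.1, 375.9], [328.7, 244.8]] [[143.0, 100.0], [44.0, 61.0]] [[309.0, 108.0], [439.0, 122.0]]
2.43 [[321.6, 371.6], [321.4, 242.4]] [[140.0, 108.0], [40.0, 69.0]] [[310.0, 109.0], [439.0, 124.0]]
2.5 [[316.5, 367.7], [315.8, 240.2]] [[137.0, 116.0], [37.0, 76.0]] [[311.0, 111.0], [438.0, 125.0]]
105 plate top in side crop [139. 237.] [244. 313.]
105 plate bottom in scene crop [206. 283.] [314. 352.]
110 plate top in side crop [138. 233.] [243. 309.]
110 plate bottom in scene crop [206. 278.] [315. 347.]
[[122. 181.]
 [124. 139.]]
diff 68 21.5333
wheel_mid [(0.82, [333.9, 412.9, 61.4, 67.1])]
wedge_mid [(0.81, [246.1, 393.4, 52.2, 58.9])]
jar_mid [(0.72, [355.7, 148.5, 19.1, 36.5])]
```

The grip lies on the q = 2.43 model and has stayed there since release. The plate, lever, tray and bystanders are all where they should be, so I'm handing in.

Run:
```python
from m import *
print(status.sense()['clock'],job.sign_off())
```

```text
the job is handed in; nothing more can be done
21.6833 None
```

The plate is resting on the mould with the pawl lifted and the gripper clear. I handed in at 21.7 s.

- **Tray:** I slid it by its handle until the force rose from about 7 N to 20 N at the stop. I eased the tool back up to 2 mm as the jaws opened, so the tray could sit up to about 1.5 mm off the stop. The side view agrees with home to within about 2 mm.
- **Pawl lever:** I pressed it down to its stop, with 32 N at the tip at z 274 mm. It still shows right down in the last pictures.
- **Crank:** I wound it up about 0.28 rad, then let it back in hand at about 0.5 rad/s or less, with a steady 6 to 9 N on the grip. It passed its starting angle still loaded, so the pawl was out. At about 2.89 rad below the start the grip force reversed, which is the full travel to the mould.
- **After letting go:** The crank stayed put in the pictures taken after release, and the plate's underside matches the mould-top height of 105 mm.
- **Bystanders:** The wheel and jar are where they started by the networks' outlines. The wedge was not found in the first side picture, so I could only compare it by eye.
- **Check that disagreed:** An image-difference check over the press region of the side view read 68 levels at its peak. I did not trace it and took it for noise and the arm settling.

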